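Slide a disk carrier round the bench clutter into its cradle

ROBOT

A 6-joint arm with a two-finger parallel gripper is mounted at the origin on the work surface. World frame = base frame: x ahead of the robot, y to its left, z up, the work surface at z = 0. Lengths are in m, angles in rad, forces in N, time in s.
With the tool pointing down it reaches from about 0.325 to 0.775 m from the base axis. Payload 5.5 kg.
Tool frame: the origin (TCP) lies between the finger pads; the fingertips stand 8 mm ahead of it and the grasp point (between the pads) lies 11 mm behind it (tcp_to_tips is the distance from the TCP to the fingertips, in m); z points along the fingers, y is the line along which they close (so a half turn about z gives the same grasp; the last joint's range is limited). The gripper opens to 88 mm and grips with 3 to 60 N. Pads are 20 mm wide; open, the fingers measure 115 mm over their backs; the gripper's body (75 mm by 178 mm) begins 61 mm behind the grasp point.
Start: joints at [1.139, 0.091, 1.231, -0, 1.82, -0.057], TCP at [0.22, 0.558, 0.231] pointing down, gripper open.
Joint ranges: [-2.87, 2.87], [-0.86, 2.18], [0.17, 2.46], [-1.51, 4.65], [0.06, 2.69], [-2.65, 2.65]. Speed limits (rad/s): [2.57, 2.57, 3.01, 3.14, 3.14, 3.14].

INTERFACE

Orientations are given as a unit quaternion [w, x, y, z].
In Python, from bench import * gives the robot as it stands. Calls block until the motion is done:
- move_to(position, orientation): joint-space move of the TCP to a pose.
- move_l(position, speed=0.15, orientation=None): straight line of the TCP; orientation=None keeps the orientation; speed is the mean speed in m/s.
- movej(angles): joint-space move.
- gripper_open() and close(): open the fingers fully, or close them until they stop; the grip force is fixed at half the most.
- hold(seconds).
- inverse_kinematics(position, orientation): joint angles nearest the present ones, or None.
- state(): the state.
- get_image(name): name is "side" or "top"; returns a dict with "frame" (384x512x3 uint8, blue, green, red), "depth" (384x512 float32, m along the optical axis (not along the pixel's ray), 0 where there is no reading), "camera_matrix" (3x3 intrinsics, pixels), "view" (4x4, takes a point from world to camera coordinates). Camera axes: x right, y up, looking along -z (the intrinsics and any distortion apply to the point x, -y, -z); pixel columns grow to the right and rows downward; lengths in m; the calibration is good to about 2 mm. A picture is of the moment at which its call begins.
A pose or a line that the arm cannot do raises IKError and nothing moves.
- job_done(): hands the job in; it is judged then, once.
The state is a dict: "time": time; "joint_pos": joint angles; "dq": joint speeds; "joint_torque": joint torques, N m; "ee_pos": TCP position; "ee_rot": TCP orientation; "ft_force": force on the tool from outside, world axes, zero at the start; "moment": the same for the moment, N m; "finger_gap": finger opening in m; "finger_force": force on a finger pad.
Only numpy, scipy, OpenCV 4.12 (cv2) and the standard library are available. Lean on these libraries where they do the work, as an engineer would, in place of code of your own. Each camera call takes 0.05 s, during which the arm holds its last target. There are 200 camera calls.

TASK

Slide the disk carrier flat along the bench, out from between the network switch and the power strip and round the switch into the mouth of the drive cradle, plug end first; it is too wide to pick up, so push it and never lift it. Touch neither the switch, the power strip nor the mini PC with the carrier or the hand, and leave the other things on the bench where they are. Then press the carrier fully home: go on through the drag of the side springs until the disk stops against the cradle's sprung plug, press it there firmly for a moment (about 10 N beyond the drag, never more than 25 N of push in all), and let go, leaving it bearing on the plug.

Things in the scene. Friction and masses are not known exactly. Their poses are not given: they have to be found in the camera images.
- carrier: disk carrier, loose, flat, 0.45 kg: steel tray 150 mm long (x), 104 wide (y), sides 22 high, flat black bezel 26 high at -x; origin: centre of the underside. Plug end at +x: the disk's face stands 0 to 8 mm proud of the tray there (slotted screw holes; differs each time, not measured, to be felt). Starts between switch and strip, plug end away from the robot (within 0.16 rad). Bench drag 2 to 5 N
- cradle: open drive cradle fixed to the bench, left or right of the switch: two aluminium rails 22 mm high along its x, 108 mm apart inside (2 mm play each side of the carrier), black housing 44 mm high at the +x end; the mouth opens to -x, towards the robot. Origin: on the bench, on the bay's centre line. Straight rails from x = -60 to 67 mm; 134 mm wide outside
- cradle_mouth (a point): centre of the cradle's mouth, on the bench, between the tips of the two flares (126 mm apart); 79 mm from the cradle's origin to -x; axes as the cradle's
- cradle_home (a point): on the bench, 15 mm from the cradle's origin to -x, axes as the cradle's: the carrier's origin is here when home if its disk is flush with the tray, and as much nearer the mouth (-x) as the disk stands proud. A bowed spring in each rail meets the carrier's front corners 38 mm before this and rubs on its sides over the last 20 mm: 2 to 5 N of drag is added before the stop
- plug: black plug block at the closed end of the bay, 46 mm wide, 9 mm high, 10 mm above the bench; origin: centre of its contact face, 60 mm from the cradle's origin along x. It floats on a stiff spring (10 N per mm, 3 mm travel to +x); the carrier is home when its disk's face bears on it. The drag then keeps it there
- switch: grey 8-port network switch screwed to the bench, 100 (x) by 160 (y) by 29 mm high, on a thin flat plate; origin: centre of its underside; must not be touched
- strip: white 3-way power strip fixed to the bench on the robot's side of the carrier, 42 (x) by 170 (y) by 38 mm high (41 mm at its rocker); origin: centre of its underside; must not be touched
- minipc: silver mini PC fixed to the bench on the other side of the switch from the cradle, 128 by 128 by 42 mm; origin: centre of its underside; must not be touched
- driver: loose screwdriver, 170 mm long, at one side; leave alone
- mug: loose white mug, 90 mm high, at one side; leave alone
- ssd: loose small flat drive, 100 by 70 by 7 mm, at one side; leave alone
- mouse: loose black computer mouse, 104 by 60 mm, 31 mm high; leave alone
- controller: loose white hand controller with a ring, about 175 mm long, 34 mm high; leave alone
Mind the look-alikes: they are no part of the job. What is shaped like the carrier but orange is not meant.

How it is judged:
By the outcome, as a careful person would: the job done as asked, in the order asked, and still so for the second after the job is handed in, with the robot touching nothing.
It also fails if it takes over 67 s, if anything falls off the work surface, if the arm or the gripper's body presses on something with over 40 N, if the wrist force passes 120 N, or if a joint passes its speed limit or range.

## Working session

There is one attempt and no reset: what is moved stays moved. The work goes in short steps, each a Python script; the robot and the scene stay as the last script left them, time stands still between calls to the robot, and variables do not carry over. Pictures are saved under pics/ and viewed, at most 10 in all, crops included, and the job is handed in when it is done.

```bash
mkdir -p pics; ls; cat > h.py <<'E'
from bench import *
import numpy as np, cv2
def grab(n,f=None):
    d=get_image(n)
    if f: cv2.imwrite('pics/'+f,d['frame'])
    np.savez(''+n+'.npz',**{k:np.array(v) for k,v in d.items()})
    return d
def pix2w(d,u,v,z=None):
    K=np.array(d['camera_matrix']);V=np.array(d['view']);R=V[:3,:3];t=V[:3,3]
    r=np.array([(u-K[0,2])/K[0,0],-(v-K[1,2])/K[1,1],-1.])
    c=-R.T@t; w=R.T@r
    s=(z-c[2])/w[2] if z is not None else d['depth'][int(v),int(u)]
    return c+s*w
E
python3 - <<'E'
from h import *
a=grab('top');b=grab('side')
cv2.imwrite('pics/a.png',np.hstack([cv2.resize(a['frame'],(800,600))]))
cv2.imwrite('pics/b.png',cv2.resize(b['frame'],(800,600)))
for d in(a,b):print(d.keys(),d['camera_matrix'],d['view'])
print(state())
E
```

```text
pics
dict_keys(['frame', 'depth', 'camera_matrix', 'view']) [[381.26958059   0.         257.13015754]
 [  0.         381.26958059 192.66675086]
 [  0.           0.           1.        ]] [[ 4.83413324e-03 -9.99987682e-01  1.12566155e-03 -6.54435911e-04]
 [ 9.78091786e-01  4.96255414e-03  2.08114946e-01 -4.96834812e-01]
 [-2.08117969e-01  9.49449350e-05  9.78103728e-01 -9.73619940e-01]
 [ 0.00000000e+00  0.00000000e+00  0.00000000e+00  1.00000000e+00]]
dict_keys(['frame', 'depth', 'camera_matrix', 'view']) [[355.61474941   0.         255.15459509]
 [  0.         355.61474941 189.62866338]
 [  0.           0.           1.        ]] [[ 0.7857579  -0.61850306  0.00620439 -0.39147883]
 [ 0.35198697  0.4553741   0.817765   -0.20577022]
 [-0.50861547 -0.64038144  0.57551882 -1.02124692]
 [ 0.          0.          0.          1.        ]]
{'time': 0.1, 'joint_pos': array([ 1.13929557e+00,  9.18147920e-02,  1.23176762e+00,  1.29624122e-05,
        1.81978104e+00, -5.66832926e-02]), 'dq': array([ 0.00200953, -0.00184548, -0.00374306, -0.00022545,  0.00072467,
       -0.00057123]), 'joint_torque': array([ 3.14321958e-03, -4.47858989e+01, -4.07569242e+01,  6.99965889e-02,
        2.84222234e-02, -1.42066287e-04]), 'ee_pos': array([0.21954716, 0.55812607, 0.22960002]), 'ee_rot': array([-2.20075677e-04,  1.86311992e-01,  9.82490233e-01, -8.57635001e-04]), 'ft_force': array([ 0.2425366 , -0.14998054,  0.08242645]), 'moment': array([ 0.0231935 , -0.02916404,  0.00659086]), 'finger_force': 0.0, 'finger_gap': 0.08753607261961259}
```

View pics/a.png

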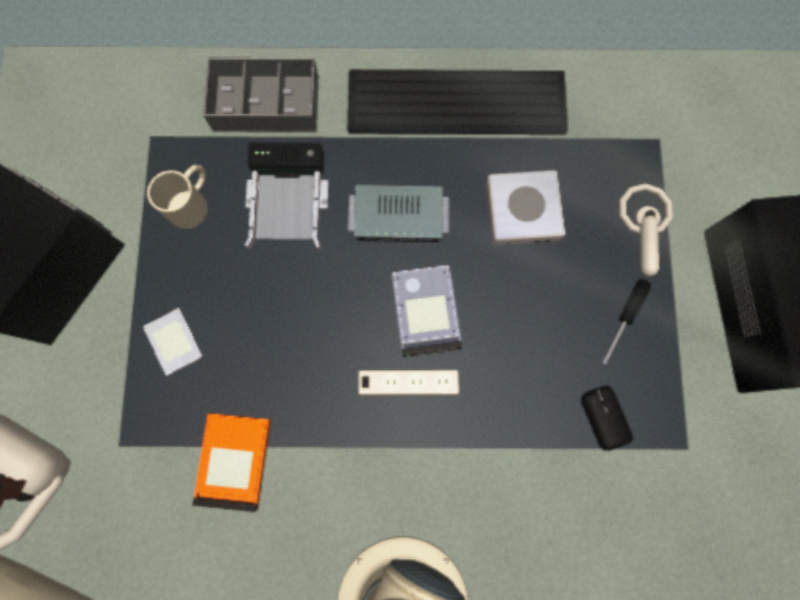

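View pics/b.png

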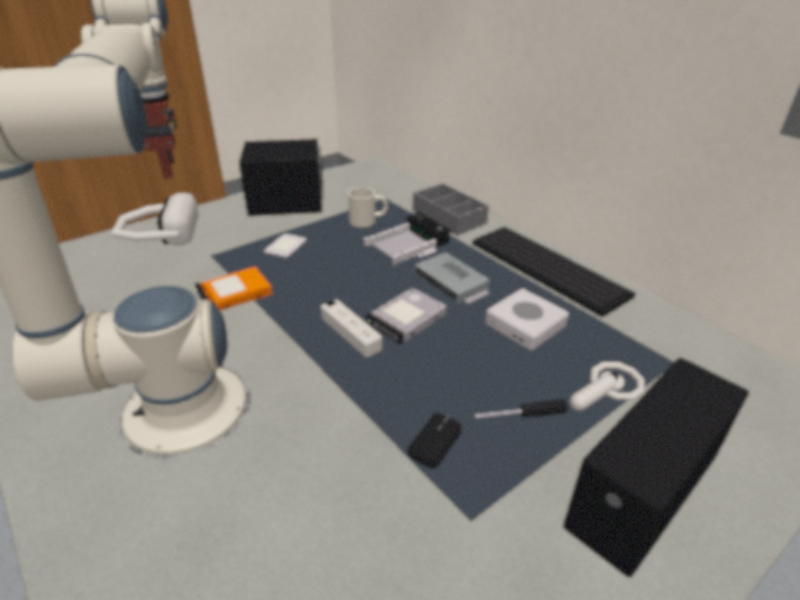

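The picture shows the carrier, silver with a white label and black bezel towards the robot, at about (427,310). The orange look-alike is at (232,462) and is not meant. The cradle is at (286,205), left of the switch at (400,212); the strip is at (408,383) and the mini PC at (526,205). I'll confirm with one enlarged crop.

```bash
python3 - <<'E'
import numpy as np,cv2
d=np.load('top.npz');f=d['frame']
c=f[82:258,148:308]
cv2.imwrite('pics/c.png',cv2.resize(c,None,fx=3.4,fy=3.4,interpolation=cv2.INTER_CUBIC))
c=cv2.imread('pics/c.png');c=cv2.convertScaleAbs(c,alpha=1.5,beta=10)
for k in range(0,160,20): cv2.putText(c,str(148+k),(int(k*3.4),8),0,.3,(0,255,255)); cv2.line(c,(int(k*3.4),0),(int(k*3.4),598),(0,120,120),1)
for k in range(0,176,20): cv2.putText(c,str(82+k),(0,int(k*3.4)+8),0,.3,(0,255,255)); cv2.line(c,(0,int(k*3.4)),(543,int(k*3.4)),(0,120,120),1)
cv2.imwrite('pics/c.png',c)
V=d['view'];print(-V[:3,:3].T@V[:3,3])
E
```

```text
[0.28332541 0.00190358 1.05570078]
```

View pics/c.png

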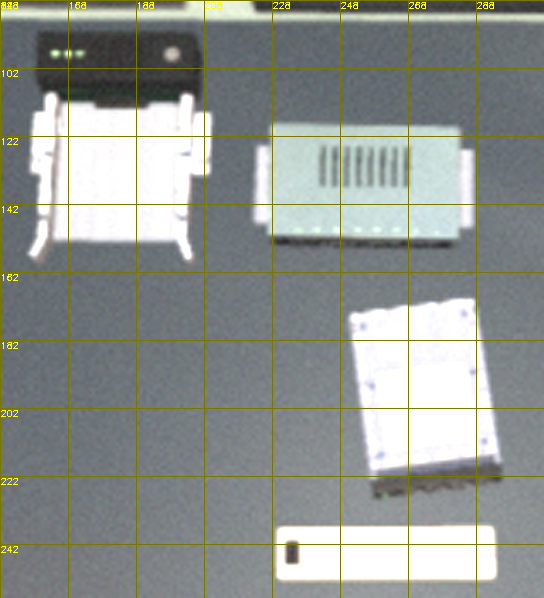

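```bash
cat > m.py <<'E'
import numpy as np
from h import pix2w
d=dict(np.load('top.npz'))
P=lambda x,y,z:pix2w(d,148+x/3.4,82+y/3.4,z)[:3]
pts={'car_FL':(349,314,.022),'car_FR':(473,298,.022),'car_RR':(498,458,.026),'car_RL':(370,472,.026),'car_botL':(375,497,0),'car_botR':(502,480,0),
'railL_far':(50,105,.022),'railL_near':(44,222,.022),'railR_far':(187,105,.022),'railR_near':(183,222,.022),'tipL':(36,257,.0),'tipR':(188,258,.0),
'tipLtop':(35,252,.022),'tipRtop':(189,252,.022),'hsL':(37,92,.044),'hsR':(200,92,.044),'floorL':(55,240,0.002),'floorR':(180,240,.002),
'swFL':(268,236,.029),'swFR':(459,238,.029),'swBL':(271,124,.029),'swBR':(459,127,.029),'stFL':(277,527,.038),'stFR':(495,527,.038),'stBL':(277,580,.038),'stBR':(495,580,.038)}
for k,(x,y,z) in pts.items():
    u,v=148+x/3.4,82+y/3.4
    print(k,P(x,y,z).round(4)*1000,'depthpt',(pix2w(d,u,v)*1000).round(0))
E
python3 m.py
```

```text
car_FL [555.6  20.2  22. ] depthpt [562.  21.  -1.]
car_FR [569.8 -82.1  22. ] depthpt [576. -84.   1.]
car_RR [ 436.  -100.3   26. ] depthpt [ 436. -100.   24.]
car_RL [424.2   2.3  26. ] depthpt [427.   2.   2.]
car_botL [407.2  -1.9   0. ] depthpt [407.  -2.   2.]
car_botR [ 421.7 -105.8    0. ] depthpt [ 422. -106.   -1.]
railL_far [738.5 276.8  22. ] depthpt [740. 277.  20.]
railL_near [633.8 275.9  22. ] depthpt [634. 276.  23.]
railR_far [739.1 160.   22. ] depthpt [738. 160.  25.]
railR_near [634.4 159.7  22. ] depthpt [634. 160.  23.]
tipL [610.  286.7   0. ] depthpt [603. 280.  24.]
tipR [609.8 157.7   0. ] depthpt [602. 154.  25.]
tipLtop [607.6 281.9  22. ] depthpt [608. 282.  22.]
tipRtop [608.2 153.8  22. ] depthpt [609. 154.  20.]
hsL [740.3 282.5  44. ] depthpt [757. 293.   6.]
hsR [741.1 146.1  44. ] depthpt [753. 150.  17.]
floorL [624.6 270.9   2. ] depthpt [624. 271.   3.]
floorR [625.1 164.7   2. ] depthpt [625. 165.   2.]
swFL [620.2  87.8  29. ] depthpt [630.  90.  -0.]
swFR [619.3 -70.5  29. ] depthpt [629. -73.  -0.]
swBL [719.2  87.4  29. ] depthpt [731.  90.   2.]
swBR [717.3 -71.4  29. ] depthpt [718. -72.  28.]
stFL [378.8  74.9  38. ] depthpt [382.  77.   2.]
stFR [379.6 -95.9  38. ] depthpt [383. -99.   3.]
stBL [337.7  74.1  38. ] depthpt [340.  77.   1.]
stBR [338.6 -95.3  38. ] depthpt [340. -99.   3.]
```

```bash
cat >> h.py <<'E'
def Q(phi):  # tool down, tool y at angle phi in world xy, tool x at phi+90deg
    from scipy.spatial.transform import Rotation as R
    c,s=np.cos(phi),np.sin(phi)
    q=R.from_matrix(np.array([[-s,c,0],[c,s,0],[0,0,-1]]).T if 0 else np.column_stack([(-s,c,0),(c,s,0),(0,0,-1)])).as_quat()
    return [q[3],q[0],q[1],q[2]]
E
python3 - <<'E'
from h import *
c=np.array([.4886,-.0424]);phi=.138
n=np.array([-np.sin(phi),np.cos(phi)])
qs=Q(phi)
p=c-n*.080
for a in (Q(phi),Q(phi+np.pi)):
    print(inverse_kinematics([*p,.12],a))
move_to([*p,.12],qs); print(state()['ee_pos'],state()['time'],state()['joint_pos'])
move_l([*p,.015],.1); hold(.3)
f0=np.mean([ (hold(.02),state()['ft_force'])[1] for _ in range(5)],0);np.save('f0.npy',f0)
print(f0)
for s in np.arange(.078,.050,-.001):
    t=c-n*s; move_l([*t,.015],.03)
    f=state()['ft_force']-f0
    if abs(f@[*n,0])>1.2: print('contact',s,f);break
print(s,f,state()['time'],state()['ee_pos'])
E
```

```text
[-3.04995025e-01 -1.34654249e-01  1.64873079e+00 -4.44089210e-16
  1.62751611e+00 -4.42995025e-01]
None
[ 0.49988572 -0.12099796  0.12017707] 2.725 [-3.03772206e-01 -1.34656007e-01  1.64841798e+00  2.01481362e-04
  1.62754537e+00 -4.42955904e-01]
[ 0.1193787  -0.14973915  0.13623816]
contact 0.05899999999999998 [-0.78317156 -1.49657978 -0.06282254]
0.05899999999999998 [-0.78317156 -1.49657978 -0.06282254] 9.3083 [ 0.4967122  -0.10107013  0.01503411]
```

```bash
python3 - <<'E'
from h import *
f0=np.load('f0.npy')
c0=np.array([.4886,-.0424])
for cy,phi in ((-.02,.138),(.03,.10),(.08,.05),(.13,0),(.211,0)):
    n=np.array([-np.sin(phi),np.cos(phi)]); c=np.array([.4886,cy])
    move_l([*(c-n*.059),.015],.06,Q(phi)); s=state(); print(s['ee_pos'].round(4),(s['ft_force']-f0).round(2),s['time'])
p=state()['ee_pos']
move_l([p[0],p[1]-.02,.015],.08); move_l([p[0]-.0,p[1]-.02,.15],.15)
move_to([.40,-.05,.2],Q(0.))
a=grab('top')
cv2.imwrite('pics/d.png',cv2.resize(a['frame'][82:258,130:290],None,fx=3.4,fy=3.4,interpolation=cv2.INTER_CUBIC))
print(state()['time'])
E
```

```text
[ 0.4967 -0.0775  0.015 ] [ 0.24 -0.26 -0.56] 9.8333
[ 0.4945 -0.0284  0.015 ] [0.46 0.69 0.24] 10.8167
[0.4916 0.0213 0.015 ] [ 0.58  0.01 -0.94] 11.8
[0.4886 0.0713 0.015 ] [-0.32  0.3  -0.65] 12.7833
[0.4886 0.1522 0.015 ] [ 0.    0.23 -1.03] 14.2833
16.625
```

View pics/d.png

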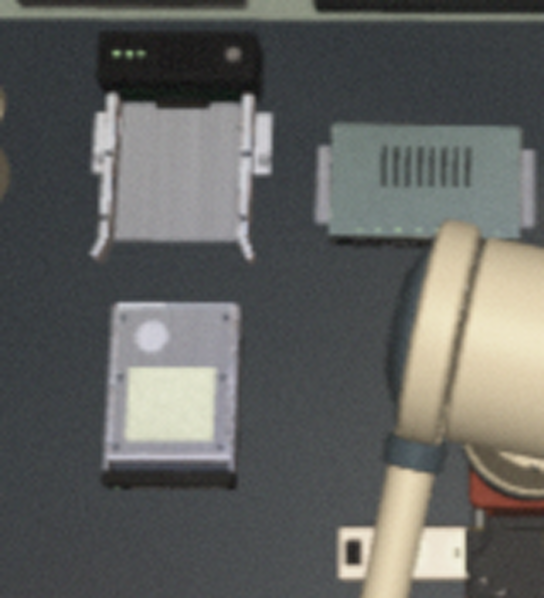

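The picture shows the carrier square in front of the cradle: front corners (113,303) and (239,303), rear about (103,468) and (238,468).

```bash
python3 - <<'E'
import numpy as np
from h import pix2w
d=dict(np.load('top.npz'))
for k,x,y,z in [('FL',113,303,.022),('FR',239,303,.022),('RL',104,462,.022),('RR',238,462,.022),('botL',104,487,0),('botR',236,487,0),('tipL',95,252,.022),('tipR',250,253,.022),('railL',105,222,.022),('railR',244,222,.022),('railLf',112,105,.022),('railRf',248,105,.022),('flL',115,240,.002),('flR',241,240,.002)]:
    print(k,(1000*pix2w(d,130+x/3.4,82+y/3.4,z)).round(1))
E
```

```text
FL [563.7 265.5  22. ]
FR [564.3 161.5  22. ]
RL [431.5 265.3  22. ]
RR [432.  157.6  22. ]
botL [414.  269.7   0. ]
botR [414.6 161.8   0. ]
tipL [607.6 282.9  22. ]
tipR [607.4 153.9  22. ]
railL [633.8 276.1  22. ]
railR [634.4 159.9  22. ]
railLf [738.5 276.1  22. ]
railRf [739.1 160.1  22. ]
flL [624.6 272.    2. ]
flR [625.1 164.9   2. ]
```

```bash
python3 - <<'E'
from h import *
f0=np.load('f0.npy'); qa=Q(0.); qb=Q(np.pi/2)
if inverse_kinematics([.38,.218,.1],qb) is None: qb=Q(-np.pi/2); print('flip')
move_to([.49,.125,.12],qa); move_l([.49,.125,.015],.1)
move_l([.49,.145,.015],.1); move_l([.49,.1565,.015],.03); print(state()['ft_force']-f0)
move_l([.49,.13,.015],.1); move_l([.49,.13,.12],.15)
move_to([.385,.218,.12],qb); move_l([.385,.218,.015],.1); hold(.3)
f0=np.mean([(hold(.02),state()['ft_force'])[1] for _ in range(5)],0);np.save('f0b.npy',f0); print(f0)
np.save('qb.npy',qb)
for x in (.400,.44,.47,.50,.51):
    move_l([x,.218,.015],.05); s=state(); print(s['ee_pos'].round(4),(s['ft_force']-f0).round(2),s['time'])
a=grab('top')
cv2.imwrite('pics/e.png',cv2.resize(a['frame'][82:258,130:290],None,fx=3.4,fy=3.4,interpolation=cv2.INTER_CUBIC))
E
```

```text
[ 0.17984648 -1.31613354  0.16261501]
[ 0.24183542 -0.01583363 -0.00153008]
[0.4002 0.2179 0.0149] [-0.81 -0.07  0.02] 24.075
[0.4404 0.218  0.0149] [-0.4  -0.23 -0.5 ] 25.025
[0.4706 0.218  0.0151] [-0.75 -0.03 -0.05] 25.775
[0.5003 0.218  0.0151] [-2.22  0.83  1.63] 26.525
[0.5105 0.2179 0.0149] [ 0.08  0.35 -0.54] 26.875
```

View pics/e.png

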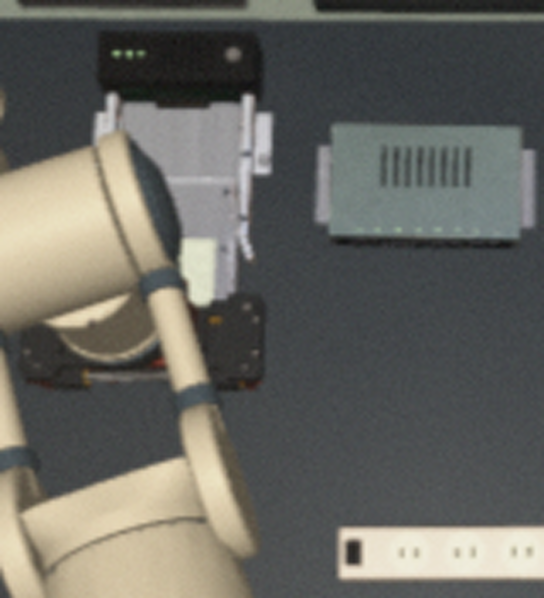

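The front edge, at about row 180, is inside the rails and the fit looks clean. Now I'll feel for the stop.

```bash
python3 - <<'E'
from h import *
f0=np.load('f0b.npy'); x=state()['ee_pos'][0]
move_l([.53,.218,.015],.05); move_l([.54,.218,.015],.05); x=.54
while x<.60:
    x+=.001 if x<.566 else .0007
    move_l([x,.218,.015],.012)
    s=state(); f=s['ft_force']-f0
    print(round(x,4),s['ee_pos'][0].round(4),f.round(1),round(s['time'],2))
    if -f[0]>9.5: break
E
```

```text
0.541 0.5407 [-3.1 -1.2  1.5] 28.07
0.542 0.5415 [-5.7 -0.3  3.3] 28.32
0.543 0.5427 [-5.   0.5  2.7] 28.57
0.544 0.5439 [-5.1  1.1  2.4] 28.82
0.545 0.545 [-5.   0.8  3.1] 29.07
0.546 0.546 [-4.8 -0.5  2.8] 29.32
0.547 0.547 [-4.4  0.4  2.6] 29.57
0.548 0.548 [-5.2  0.7  2.5] 29.82
0.549 0.549 [-4.5  0.2  3. ] 30.07
0.55 0.55 [-4.8  0.2  3. ] 30.32
0.551 0.551 [-4.7 -0.   2.6] 30.57
0.552 0.5519 [-5.3  0.7  3.7] 30.82
0.553 0.5528 [-5.5  0.4  2.4] 31.07
0.554 0.5538 [-6.2  0.3  4.6] 31.32
0.555 0.5547 [-5.7  0.2  2.7] 31.57
0.556 0.5557 [-6.   0.8  3.7] 31.82
0.557 0.5567 [-6.8  1.   3.5] 32.08
0.558 0.5577 [-5.9  0.8  2.7] 32.33
0.559 0.5585 [-6.9  0.7  4.4] 32.58
0.56 0.5594 [-7.5  1.3  2.9] 32.83
0.561 0.5603 [-7.6  0.3  4.4] 33.08
0.562 0.5617 [-6.   1.2  3.2] 33.33
0.563 0.5627 [-7.1  0.7  3.5] 33.58
0.564 0.5636 [-6.1  1.3  4.4] 33.83
0.565 0.5645 [-6.5  0.8  4.3] 34.08
0.566 0.5656 [-6.1  0.3  2.9] 34.33
0.5667 0.5662 [-6.6  1.2  4.3] 34.58
0.5674 0.5669 [-7.2  0.4  3. ] 34.83
0.5681 0.5676 [-7.8 -0.3  3.7] 35.08
0.5688 0.5683 [-7.2  0.6  3.5] 35.33
0.5695 0.569 [-6.9  0.4  3.9] 35.58
0.5702 0.5697 [-7.1  0.3  4.3] 35.83
0.5709 0.5704 [-6.3  0.5  4.2] 36.08
0.5716 0.5711 [-7.   0.9  4.1] 36.33
0.5723 0.5718 [-7.3  1.   3.9] 36.58
0.573 0.5725 [-7.1 -0.   4.2] 36.83
0.5737 0.5732 [-7.2  0.5  4.4] 37.08
0.5744 0.5739 [-6.9 -0.1  4.5] 37.33
0.5751 0.5746 [-7.   1.4  5.3] 37.58
0.5758 0.5753 [-7.   1.7  4.2] 37.83
0.5765 0.576 [-7.   1.   4.1] 38.08
0.5772 0.5767 [-6.8  0.7  4. ] 38.33
0.5779 0.5774 [-6.4  0.7  4.4] 38.58
0.5786 0.5781 [-7.9  0.4  4. ] 38.83
0.5793 0.5788 [-7.1 -0.1  5. ] 39.08
0.58 0.5795 [-6.8 -0.3  3.7] 39.33
0.5807 0.5802 [-7.6  1.   3.7] 39.58
0.5814 0.5806 [-9.4  0.8  4.5] 39.83
0.5821 0.5807 [-11.1  -0.7   6.8] 40.08
```

```bash
python3 - <<'E'
from h import *
f0=np.load('f0b.npy'); x=.5821
rd=lambda: np.mean([(hold(.02),state()['ft_force'])[1] for _ in range(4)],0)-f0
while x<.595:
    x+=.0005
    move_l([x,.218,.015],.012)
    f=rd(); s=state()
    print(round(x,4),s['ee_pos'].round(4),f.round(1),round(s['time'],2))
    if -f[0]>16.6: break
hold(.7); print(rd(),state()['ee_pos'])
E
```

```text
0.5826 [0.5808 0.2183 0.015 ] [-12.1  -0.2   7.2] 40.39
0.5831 [0.5809 0.2183 0.015 ] [-14.2  -0.    8.2] 40.71
0.5836 [0.581  0.2183 0.015 ] [-15.5  -0.4   8.9] 41.02
0.5841 [0.5811 0.2184 0.015 ] [-17.3  -0.   10.1] 41.34
[-17.3647537   -0.52819113  10.06127404] [0.58113814 0.21833892 0.01504985]
```

```bash
python3 - <<'E'
from h import *
move_l([.578,.218,.015],.01); move_l([.53,.218,.015],.08); move_l([.48,.218,.15],.15); move_to([.36,-.1,.25],np.load('qb.npy'))
hold(.2); print(state()['ft_force'],state()['time'])
a=grab('top')
cv2.imwrite('pics/f.png',cv2.resize(a['frame'][60:258,110:310],None,fx=3,fy=3,interpolation=cv2.INTER_CUBIC))
E
```

```text
[ 0.62539525  0.07730811 -0.02656527] 46.2583
```

View pics/f.png

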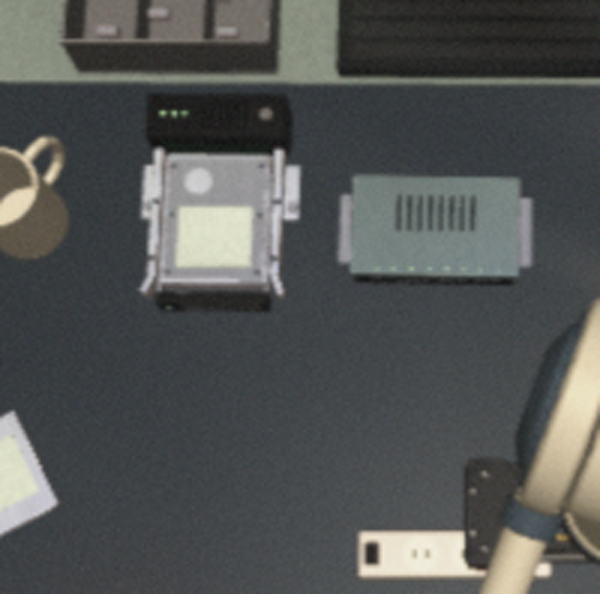

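The carrier is seated at (215,230), with its bezel at row ~297 and its plug end against the housing. The hand is clear at z = 0.25 m.

```bash
python3 -c "
from bench import *
print(job_done())"
```

```text
the job is handed in; nothing more can be done
None
```

The carrier is in the cradle, pressed against the sprung plug at about 17 N (roughly 10 N beyond the 7 N drag) and released, and the job is handed in at about 46 s; no result came back.

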